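# Pin the top tray tier before casting off

### The arm

A 6-joint arm with a two-finger parallel gripper is mounted at the origin on the work surface. World frame = base frame: x ahead of the robot, y to its left, z up, the work surface at z = 0. Lengths are in mm, angles in rad, forces in N, time in s.
With the tool pointing down it reaches from about 275 to 750 mm from the base axis. Payload 10.2 kg.
Tool frame: the origin (TCP) lies between the finger pads; the fingertips stand 8 mm ahead of it and the grasp point (between the pads) lies 11 mm behind it; z points along the fingers, x is the direction in which the jaws open and shut, and the axes are right-handed (so a half turn about z gives the same grasp; the last joint's range is limited). The gripper opens to 85 mm and grips with 20 to 120 N. Pads are 22 mm wide; open, the fingers measure 114 mm over their backs; the gripper's body (76 mm by 85 mm) begins 54 mm behind the grasp point. The pads swing forward as they close: fully open they stand 13 mm farther back than shut.
Start: joints at [-1.333, 0.313, 1.498, -0, 1.331, -0.223], TCP at [233.438, -470.253, 239.294] pointing down, gripper open.
Joint ranges: [-2.94, 2.94], [-0.97, 2.17], [0.19, 2.56], [-1.23, 4.37], [0.02, 3.11], [-2.88, 2.88]. Speed limits (rad/s): [2.39, 2.39, 3.01, 3.14, 3.14, 3.14].

### API

Orientations are given as a unit quaternion [w, x, y, z].
In Python, from rig import sense, eyes, ctrl gives the robot as it stands.
- The arm moves only by the tool move_arm, never from a script. Its argument "rows" is a list that holds one entry, the list of rows, each a list of 5 numbers: the shift along the tool's x, y, z in mm, then the turn about the tool's z in units of 6 degrees (1.0 is 6 degrees), then the gripper command: -1 is shut, 1 is fully open, values between are in proportion. In form: [[[dx, dy, dz, roll, jaw], ...]]. A call has 1 to 12 rows; each row is the pose to reach, as a shift and turn from the pose measured when the call began, along the tool's axes at that moment; what a row does not reach only later rows make up. A row lasts 1/8 s, in which the tool goes at most 62.5 mm and 10.7 degrees, less where a joint would pass 70% of its speed; a pose out of reach is approached as far as the arm can. A call with a gripper value outside its range is refused whole. The fingers move at their own pace and stop on an object; "squeeze" is the grip in N (left out, the last holds). Time passes only in rows, so rows that repeat a pose let the fingers close. It gives the time, the measured TCP pose, the force and the opening at its end, in the units of the state.
- sense(): the state, without advancing time (a new reading comes with each control period).
- eyes.capture(name): name is "scene" or "side" or "wrist"; returns a dict with "color" (400x640x3 uint8, blue, green, red), "vertical_fov" (degrees; the focal length in pixels is half the picture's height over the tangent of half this angle, whatever the lens; pixels are square), "cx", "cy" (the principal point, pixels), "xyz" and "attitude" of the camera in the world. Camera axes: x right, y down, z forward; pixel columns grow to the right and rows downward; lengths in mm; the calibration is good to about 2 mm. A picture is of the moment at which its call begins. There is no depth.
- ctrl.finish_job(): hands the job in, once; it reports no verdict.
The state is a dict: "time_s": time; "joints": joint angles; "dq": joint speeds; "tau": joint torques, N m; "eef_pos": TCP position; "ee_rot": TCP orientation; "force": force on the tool from outside, world axes, zero at the start; "wrist_torque": the same for the moment, N m; "grip_width": opening from 0.0 (shut) to 1.0 (fully open).
Only numpy, scipy, OpenCV 4.12 (cv2) and the standard library are available. Lean on these libraries where they do the work, as an engineer would, in place of code of your own. Each camera call takes 0.05 s, during which the arm holds its last target. There are 200 camera calls.

### The job

Before the boat moves off, lock the top tier of the three-tier tray: take the loose steel pin out of the reel spool and thread it through the hole in the top tier's metal strip and the hidden hole in the strip underneath, sliding the top tier along until you feel the two line up. Let the pin down until its collar sits flush on the upper strip, and let go. Go gently, forcing nothing, and leave the tin, the jar and the float where they are.

Things in the scene. Friction and masses are not known exactly. Their poses are not given: they have to be found in the camera images.
- pin: Loose steel pin, 50-100 g, standing in the spool's bore. Origin: centre of its foot; z up the shaft. Going up: shaft 10 mm across, 40 mm long, foot bevelled to 6 mm; collar 24 mm across (z 40-44 mm, resting on the spool); upright flat thumb tab (z 44-78 mm), 26 mm wide along x, 12 mm thick along y: grip it across the 12 mm.
- spool: Orange reel spool, loose, 0.2 kg, standing on end: 56 mm across, 46 mm tall, bore 13 mm across. Origin: centre of its underside. It only holds the pin at the start and may be moved.
- tray: Grey three-tier tray fixed to the shelf: 150 mm along its x, 240 along y, 132 tall to the rim. Origin: centre of its underside. The top tier slides along the tray's y. On the +x long side (away from the robot) two level aluminium strips, 8 mm thick, lie one over the other with an 8 mm gap; the upper is the top tier's, the lower is the stiff middle tier's. They bear at most 30 N.
- lug_hole (a point): Centre of the upper strip's hole at that strip's top face, level with the tray rim (132 mm above the shelf). Hole 13 mm across, right through, bevelled mouth. It moves with the top tier; axes as the tray's. The strip is 36 mm wide, and runs 45 mm to -y and 75 mm to +y of the hole. With the pin home its foot is 40 mm below this point and its collar on the strip.
- under (a point): Fixed point on the lower strip's top face (116 mm above the shelf), axes as the tray's. The lower hole (12.5 mm, bevelled, right through) lies on this point's y line, 12 mm to its -y up to 15 mm to its +y: hidden, not measured, differs each run. Elsewhere the strip is flat and carries the pin's foot, so a pin pushed along with light downward pressure drops when it meets the hole.
- tier (a joint): Slide of the top tier in m: 0 is fully out to the tray's -y, grows to +y, stops at 0.06. Needs about 2.5 N, more if fast, and stays where left. Starts at 0 to 0.012; the holes line up at a value between 0.018 and 0.045.
- tin: Steel tin with twist cap, 58 mm across, 32 mm tall, origin under its centre. Leave alone.
- jar: Small glass jar with steel lid, 46 mm across, 46 mm tall, origin under its centre. Leave alone.
- float: Red hard silicone float, 42 mm across, 42 mm tall, standing, origin under its centre. Leave alone.
Mind the look-alikes: they are no part of the job. Leave any purple look-alike of the pin alone.

How it is judged (in metres and radians):
On the way:
1. the pin stands through the hole of the upper strip, its foot at least 11 mm below that strip's top (z of pin in the frame of lug_hole below -0.011 m and horizontal distance between pin and lug_hole below 0.006 m), for 0.1 s.
At the end, for the whole second after the job is handed in: The pin stands upright (within 0.12 rad) through both strips, its collar down on the upper strip to within 3 mm (foot 37 mm or more below the upper strip's top, within 5 mm of the hole's axis), at rest, released, with the top tier pushed in by more than 12 mm (z of pin in the frame of lug_hole between -0.044 and -0.037 m and horizontal distance between pin and lug_hole below 0.005 m and angle between pin's own z axis and vertical below 0.12 rad and linear speed of pin below 0.02 m/s and value of joint tier above 0.012 m); the robot touches nothing.
It fails at once if the pin presses on the tray or its strips with more than 30 N (contact force between pin and tray above 30 N).
It fails at once if the hand presses on the tray with more than 30 N (contact force between the fingers and tray above 30 N).
It fails at once if the tin is moved by more than 20 mm (distance of tin from where it was at the start of the episode above 0.02 m).
It fails at once if the jar is moved by more than 20 mm (distance of jar from where it was at the start of the episode above 0.02 m).
It fails at once if the float is moved by more than 20 mm (distance of float from where it was at the start of the episode above 0.02 m).
It also fails if it takes over 72 s, if anything falls off the work surface, if the arm or the gripper's body presses on something with over 40 N, if the wrist force passes 120 N, or if a joint passes its speed limit or range.

## Working session

There is one attempt and no reset: what is moved stays moved. The work goes in short steps, Python scripts to look and compute and a tool call to move; the robot and the scene stay as the last step left them, time stands still between calls to the robot, and variables do not carry over. Pictures are saved under pics/ and viewed, about 8 in all and at most 12, crops included, and the job is handed in when it is done.

Besides the shell and the picture viewer there is one more tool, called as name(argument=value, ...), one argument or row to a line, values as JSON. move_arm: Moves the arm, as the interface text tells. Its arguments: {"type":"object","properties":{"rows":{"type":"array","items":{"type":"array","items":{"type":"array","items":{"type":"number"}}}},"squeeze":{"type":"number"}},"required":["rows"]}

```bash
ls; mkdir -p pics
python3 - <<'E'
from rig import sense, eyes, ctrl
import cv2
s=sense();print(s)
for n in("scene","side","wrist"):
    c=eyes.capture(n);cv2.imwrite(f"pics/{n}0.png",c["color"]);print(n,{k:v for k,v in c.items() if k!="color"})
E
```

```text
pics
{'time_s': 0.0, 'joints': array([-1.33342669e+00,  3.13440185e-01,  1.49843482e+00,  6.05226876e-07,
        1.33102166e+00, -2.23358199e-01]), 'dq': array([ 0.00035165, -0.00138676, -0.00012682, -0.00125057, -0.00317038,
        0.00015918]), 'tau': array([-1.18732933e-03, -4.12271404e+01, -2.59743083e+01, -3.03975366e-04,
        4.17719653e-03, -2.00591893e-05]), 'eef_pos': array([ 233.3633145 , -470.00261998,  238.74095287]), 'ee_rot': array([-4.58005536e-04,  8.49882176e-01, -5.26972355e-01, -4.64049641e-04]), 'force': array([0.29286805, 0.79790623, 0.51242304]), 'wrist_torque': array([0.02244644, 0.01342019, 0.01694661]), 'grip_width': 1.000948742554832}
scene {'vertical_fov': 45.5440595523701, 'cx': 312.57305835809046, 'cy': 197.02346440599507, 'xyz': array([1284.4560326 ,  444.28190252,  889.63601919]), 'attitude': array([-0.20385688,  0.47266193,  0.77880595, -0.35846112])}
side {'vertical_fov': 56.25734803295595, 'cx': 325.5678233419871, 'cy': 198.7702168763376, 'xyz': array([240.54512734, 683.74147876, 882.03651143]), 'attitude': array([ 0.06580301, -0.16833177,  0.91824003, -0.3523771 ])}
wrist {'vertical_fov': 70.50928651756823, 'cx': 318.8868688625857, 'cy': 198.23539075456276, 'xyz': array([ 296.50914661, -439.42583613,  374.34578538]), 'attitude': array([ 0.11810418,  0.84185076, -0.52137821, -0.0741853 ])}
```

View pics/scene0.png

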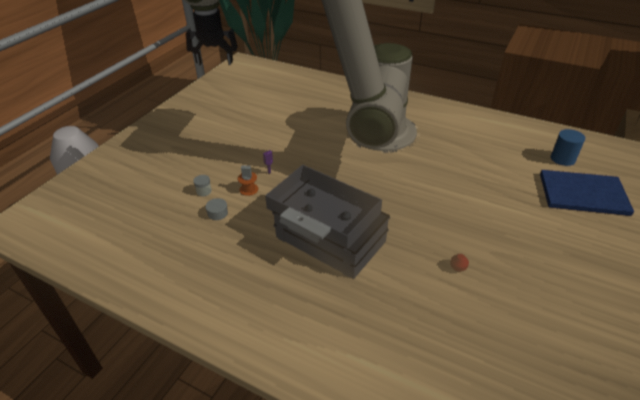

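View pics/side0.png

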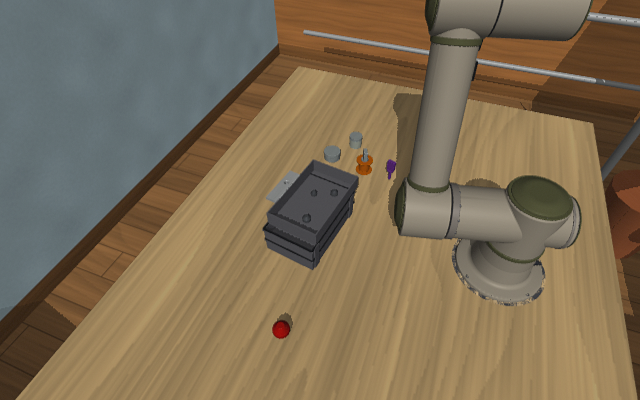

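Scene view: tray with its pale strip at about (305,224), orange spool with pin at (249,182), purple look-alike (268,160), tin (217,209), jar (202,185), float (460,262). The side view agrees: spool (364,163), strip (287,187).

```bash
cat > h.py <<'E'
import numpy as np, cv2
from scipy.spatial.transform import Rotation as R
def rot(q): return R.from_quat([q[1],q[2],q[3],q[0]]).as_matrix()
def ray(c,u,v):
    f=200/np.tan(np.radians(c["vertical_fov"])/2)
    return rot(c["attitude"])@np.array([(u-c["cx"])/f,(v-c["cy"])/f,1])
def onz(c,u,v,z):
    d=ray(c,u,v);return c["xyz"]+d*(z-c["xyz"][2])/d[2]
def proj(c,p):
    f=200/np.tan(np.radians(c["vertical_fov"])/2)
    q=rot(c["attitude"]).T@(np.asarray(p)-c["xyz"]);return np.array([c["cx"]+f*q[0]/q[2],c["cy"]+f*q[1]/q[2]])
def tri(obs):
    A=0;b=0
    for c,u,v in obs:
        d=ray(c,u,v);d/=np.linalg.norm(d);M=np.eye(3)-np.outer(d,d);A=A+M;b=b+M@c["xyz"]
    return np.linalg.solve(A,b)
E
python3 - <<'E'
from h import *
from rig import sense,eyes
cs={n:eyes.capture(n) for n in("scene","side")}
boxes={"scene":(190,145,200,130),"side":(255,125,150,145)}
for n,c in cs.items():
    print(n,"tcp",proj(c,sense()["eef_pos"]))
    hsv=cv2.cvtColor(c["color"],cv2.COLOR_BGR2HSV)
    m=cv2.inRange(hsv,(3,190,120),(14,255,255));x,y,w,h=boxes[n]
    k=np.zeros_like(m);k[y:y+h,x:x+w]=m[y:y+h,x:x+w]
    ys,xs=np.nonzero(k);print("orange",len(xs),xs.min(),xs.max(),ys.min(),ys.max())
    print(" base",onz(c,(xs.min()+xs.max())/2,(ys.min()+ys.max())/2,23))
a=[]
for n,(x,y,w,h) in boxes.items():
    I=cs[n]["color"][y:y+h,x:x+w];a.append(cv2.resize(I,None,fx=4,fy=4,interpolation=cv2.INTER_CUBIC))
cv2.imwrite("pics/a.png",a[0]);cv2.imwrite("pics/b.png",a[1])
E
```

```text
scene tcp [214.59401637  65.12211478]
orange 38 239 256 176 193
 base [ 457.99582478 -227.46332657   23.        ]
side tcp [456.29112807  83.23258598]
orange 189 356 372 155 174
 base [ 451.59047156 -229.77245243   23.        ]
```

View pics/a.png

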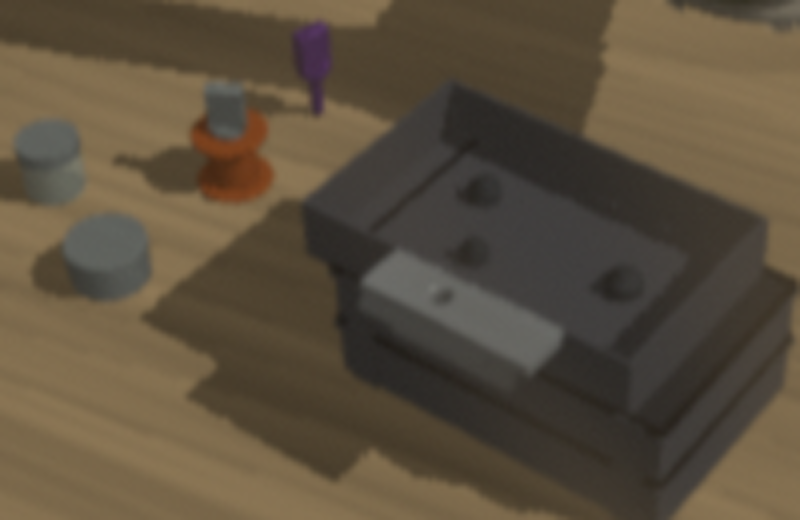

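View pics/b.png

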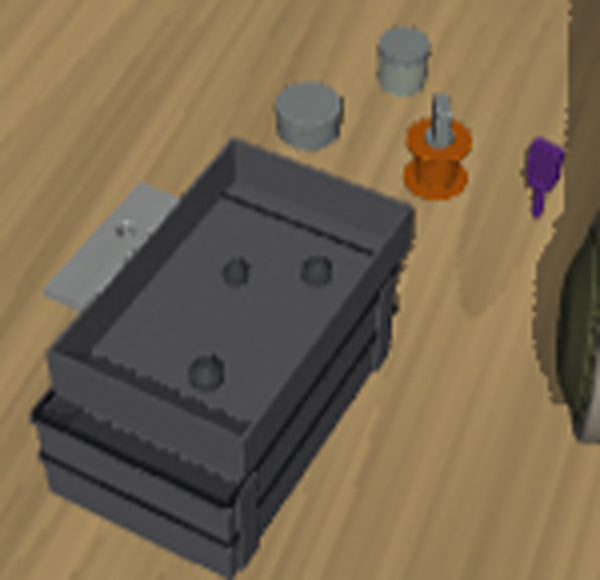

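Crop a: strip hole at scene (300,218.7), strip corners (290,207.5), (330.5,227.5), (322.5,238), (280.5,215.8). The tab top is at (246.3,166.5). Crop b: hole at side (286.2,182.4), tab top (365.2,149.5).

Run:
```python
from h import *
from rig import sense,eyes
A,B=eyes.capture("scene"),eyes.capture("side")
a=lambda u,v:(A,190+u/4-.4,145+v/4-.4); b=lambda u,v:(B,255+u/4-.4,125+v/4-.4)
def rep(n,oa,ob,z):
    print(n,"tri",tri([oa,ob]).round(1),"scene",onz(*oa,z).round(1),"side",onz(*ob,z).round(1))
rep("hole",a(440,294),b(126,229),132)
rep("tab",a(225,88),b(441,98),84)   # spool 46 -> pin foot at 6 above shelf => tab top 84
rep("rim front -y corner",a(305,205),b(235,140),132)
rep("rim back -y",a(452,83),b(413,208),132)
rep("rim +y back",a(765,222),b(248,440),132)
for p in [(400,250),(562,330),(530,372),(362,283)]: print("strip",onz(*a(*p),132).round(1))
for p in [(235,186)]: print("spool low disc",onz(*a(*p),3).round(1))
print("spool low side",onz(*b(436,178),3).round(1),"top flange",onz(*b(440,140),46).round(1),onz(*a(229,130),46).round(1))
for n,p,q,z in(("tin",(107,243),(309,105),32),("jar",(48,145),(404,45),46)): print(n,onz(*a(*p),z).round(1),onz(*b(*q),z).round(1))
```

```text
hole tri [608.9  32.3 132. ] scene [608.9  32.3 132. ] side [609.   32.2 132. ]
tab tri [ 454.4 -228.5   87.5] scene [ 453.3 -228.    84. ] side [ 455.5 -236.5   84. ]
rim front -y corner tri [573.6 -82.8 128.5] scene [577.9 -78.8 132. ] side [572.2 -81.1 132. ]
rim back -y tri [427.3 -61.1 128.7] scene [432.  -57.6 132. ] side [426.5 -59.2 132. ]
rim +y back tri [461.9 171.9 127.8] scene [467.7 175.1 132. ] side [460.5 172.7 132. ]
strip [586.9  -7.  132. ]
strip [603.5 107.8 132. ]
strip [640.6 106.7 132. ]
strip [621.3 -12.5 132. ]
spool low disc [ 462.6 -224.1    3. ]
spool low side [ 451.1 -228.5    3. ] top flange [ 451.  -228.9   46. ] [ 453.4 -229.7   46. ]
tin [ 577.6 -246.6   32. ] [ 573.5 -247.3   32. ]
jar [ 524.6 -334.7   46. ] [ 517.1 -337.6   46. ]
```

```bash
cat >> h.py <<'E'
def delta(s,target):  # tool-axis shift to world target
    return (rot(s["ee_rot"]).T@(np.asarray(target)-s["eef_pos"])).round(1)
E
python3 - <<'E'
from h import *
from rig import sense,eyes
s=sense();c=eyes.capture("wrist");T=rot(s["ee_rot"])
print(T.round(3)); print("cam off tool",T.T@(c["xyz"]-s["eef_pos"]),"fwd",T.T@rot(c["attitude"])[:,2])
for z in(200,240):
  t=np.array([420,-260,z]);d=dict(c);d["xyz"]=c["xyz"]+t-s["eef_pos"]
  print(z,delta(s,t),[proj(d,p).round() for p in([454,-229,84],[454,-229,0],[454,-229,46])])
E
```

```text
[[ 0.445 -0.896 -0.   ]
 [-0.896 -0.445  0.   ]
 [-0.    -0.    -1.   ]]
cam off tool [   0.51240683  -70.17178956 -135.51533177] fwd [-4.39456893e-04  2.76454778e-01  9.61026827e-01]
200 [-105.3 -260.6   39.2] [array([304., 148.]), array([308., 140.]), array([306., 144.])]
240 [-105.3 -260.6   -0.8] [array([306., 143.]), array([309., 138.]), array([308., 140.])]
```

move_arm(
  rows=[
    [[-20,-50,0,0,1],[-40,-100,0,0,1],[-60,-150,10,0,1],[-80,-200,20,0,1],[-95,-235,30,0,1],[-105,-260,39,0,1],[-105,-260,39,0,1],[-105,-260,39,0,1]],
  ],
)

```text
time_s: 1.4
eef_pos: [419.4, -261.1, 200.5]
ee_rot: [0.0, 0.85, -0.527, 0.0]
force: [-1.0, 0.6, 0.6]
grip_width: 1.0
```

Run:
```python
from h import *
from rig import sense,eyes
import pickle
s=sense();c=eyes.capture("wrist");pickle.dump(c,open("w1.pkl","wb"));print(s["eef_pos"],s["time_s"])
u,v=proj(c,[454,-229,84]).astype(int);print(u,v)
I=c["color"][max(v-75,0):v+75,u-100:u+100];print(max(v-75,0),u-100);cv2.imwrite("pics/w1.png",cv2.resize(I,None,fx=4,fy=4,interpolation=cv2.INTER_CUBIC))
```

```text
[ 419.38677641 -261.11806813  200.52919881] 1.4
303 146
71 203
```

View pics/w1.png

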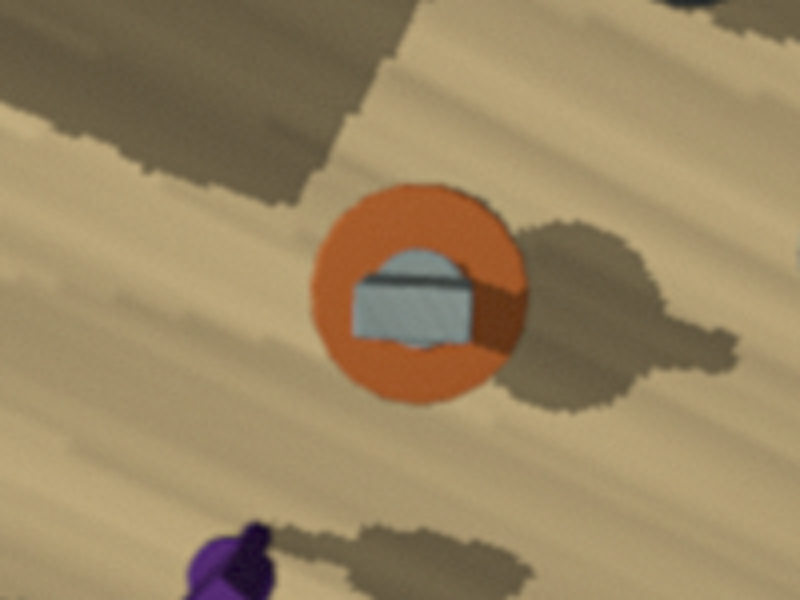

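Wrist crop: spool disc centred at crop (420,294). The tab's top face has corners (355,282), (472,287), (471,345), (352,338), and the purple pin is well below.

Run:
```python
from h import *
from rig import sense
import pickle
s=sense();c=pickle.load(open("w1.pkl","rb"));T=rot(s["ee_rot"])
P=[onz(c,203+u/4-.4,71+v/4-.4,84) for u,v in((355,282),(472,287),(471,345),(352,338))]
ctr=np.mean(P,0);w=(P[1]+P[2]-P[0]-P[3])[:2]/2;h=(P[2]+P[3]-P[0]-P[1])[:2]/2
print("ctr",ctr,"w",np.linalg.norm(w),np.degrees(np.arctan2(w[1],w[0])),"h",np.linalg.norm(h),np.degrees(np.arctan2(h[1],h[0])))
print("spool top",onz(c,203+420/4-.4,71+294/4-.4,46))
print("tool x ang",np.degrees(np.arctan2(T[1,0],T[0,0])),"y",np.degrees(np.arctan2(T[1,1],T[0,1])))
print("purple",onz(c,203+235/4,71+570/4,60))
print("delta",delta(s,[*ctr[:2],200]))
```

```text
ctr [ 452.89316019 -231.97783781   84.        ] w 26.056094180998347 -66.4594900119387 h 12.476784576377963 -156.31631618589725
spool top [ 453.60858301 -231.82956731   46.        ]
tool x ang -63.646845319006864 y -153.64684538282273
purple [ 370.39820712 -220.13978085   60.        ]
delta [-11.4 -43.2   0.5]
```

move_arm(
  rows=[
    [[-3,-10,0,1.7,0],[-6,-20,0,3.4,0],[-9,-30,0,5.1,0],[-11,-43,0,6.8,0],[-11,-43,0,8.5,0],[-11,-43,0,10.2,0],[-11,-43,0,11.9,0],[-11,-43,0,13.6,0],[-11.4,-43.2,0,15.2,0],[-11.4,-43.2,0,15.45,0],[-11.4,-43.2,0,15.45,0]],
  ],
)

```text
time_s: 2.82
eef_pos: [452.7, -232.4, 200.7]
ee_rot: [0.0, -0.206, 0.979, -0.0]
force: [0.6, 0.0, 0.6]
grip_width: 0.498
```

Run:
```python
from h import *
from rig import sense,eyes
s=sense();T=rot(s["ee_rot"]);c=eyes.capture("wrist")
print(s["eef_pos"],s["joints"],"toolx",np.degrees(np.arctan2(T[1,0],T[0,0])),s["force"],s["grip_width"])
print("delta",delta(s,[453.2,-231.5,61]))
u,v=proj(c,[453,-232,84]);print(u,v)
x,y=int(u)-100,max(int(v)-75,0)
print(x,y);cv2.imwrite("pics/w2.png",cv2.resize(c["color"][y:y+150,x:x+200],None,fx=3,fy=3))
```

```text
[ 452.72845004 -232.38964963  200.73011936] [-7.04746881e-01  3.11088763e-01  1.60461892e+00 -1.40492952e-04
  1.22515392e+00  2.02214930e+00] toolx -156.23691398895912 [0.57854941 0.02349359 0.64517205] 0.4979816683004104
delta [ -0.8   0.7 139.7]
318.4367467982623 196.4427218448919
218 121
```

View pics/w2.png

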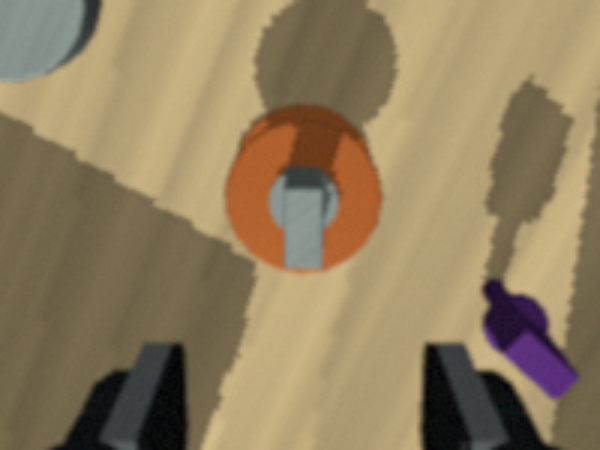

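Wrist view: tab top centred at crop (304,228) between the fingers (inner edges 185 and 425), tab aligned with the pads. Descend and grip.

move_arm(
  rows=[
    [[-0.5,0.5,40,0,0],[-0.5,0.5,80,0,0],[-0.5,0.5,110,0,0],[-0.5,0.5,128,0,0],[-0.5,0.5,139.5,0,0],[-0.5,0.5,139.5,0,0],[-0.5,0.5,139.5,0,-1],[-0.5,0.5,139.5,0,-1],[-0.5,0.5,139.5,0,-1],[-0.5,0.5,139.5,0,-1],[-0.5,0.5,139.5,0,-1]],
  ],
  squeeze=40,
)

```text
time_s: 4.25
eef_pos: [453.3, -232.0, 61.9]
ee_rot: [0.0, -0.206, 0.979, -0.001]
force: [-1.8, -0.1, 6.0]
grip_width: 0.129
```

move_arm(
  rows=[
    [[0,0,-8,0,-1],[0,0,-20,0,-1],[0,0,-40,0,-1],[0,0,-70,0,-1],[0,0,-110,0,-1],[0,0,-145,0,-1],[0,0,-150,0,-1],[0,0,-150,0,-1],[0,0,-150,0,-1]],
  ],
)

```text
time_s: 5.38
eef_pos: [452.7, -231.5, 210.7]
ee_rot: [-0.0, -0.206, 0.979, 0.0]
force: [-0.7, 0.6, -0.5]
grip_width: 0.134
```

Run:
```python
from h import *
from rig import sense,eyes
s=sense();print(s["eef_pos"],s["force"],s["grip_width"])
a=[]
for n in("scene","side"):
    c=eyes.capture(n);p=s["eef_pos"]-[0,0,30];u,v=proj(c,p).astype(int);print(n,u-50,v-50)
    a.append(cv2.resize(c["color"][v-50:v+70,u-50:u+50],None,fx=4,fy=4,interpolation=cv2.INTER_CUBIC))
cv2.imwrite("pics/l.png",np.hstack(a))
```

```text
[ 452.70990436 -231.47869773  210.73095638] [-0.69565496  0.55937499 -0.54284474] 0.13430661889801607
scene 190 87
side 317 76
```

View pics/l.png

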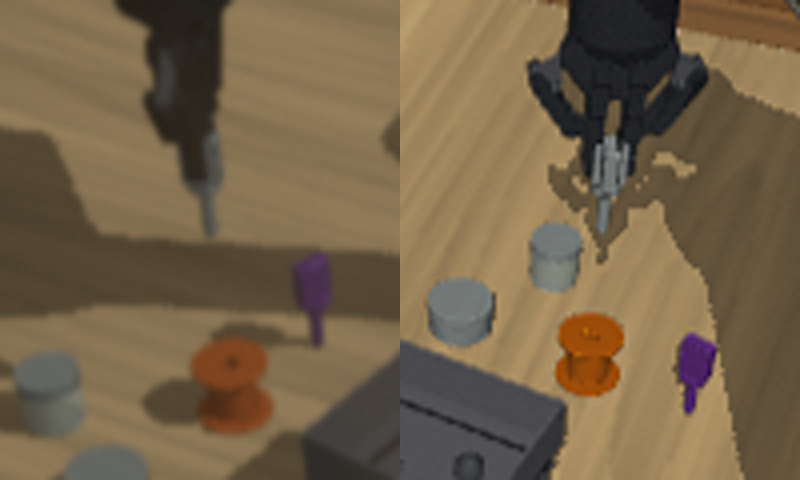

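Pin held upright, spool left standing; foot at scene (242.2,145.4), side (367.4,133.6).

Run:
```python
from h import *
from rig import sense,eyes
s=sense();A,B=eyes.capture("scene"),eyes.capture("side")
o=[(A,190+209/4-.4,87+234/4-.4),(B,317+202/4-.4,76+231/4-.4)]
f=tri(o);print("foot",f,"off",f-s["eef_pos"],[proj(c,f)-[u,v] for c,u,v in o])
print(delta(s,[585,70,225]))
```

```text
foot [ 451.91090966 -231.77217125  153.63889505] off [ -0.93595238  -0.19156138 -57.33097451] [array([0.15987386, 0.259176  ]), array([ 0.10033248, -0.24463859])]
[-242.5  222.7  -14.1]
```

move_arm(
  rows=[
    [[-20,18,-14,0,-1],[-50,46,-14,0,-1],[-80,74,-14,0,-1],[-110,102,-14,0,-1],[-140,130,-14,0,-1],[-170,157,-14,0,-1],[-200,184,-14,0,-1],[-225,207,-14,0,-1],[-242,222,-14,0,-1],[-242,222,-14,0,-1],[-242,222,-14,0,-1]],
  ],
)

```text
time_s: 6.95
eef_pos: [584.7, 68.4, 224.9]
ee_rot: [-0.0, -0.206, 0.979, -0.0]
force: [0.8, -0.7, -0.3]
grip_width: 0.13
```

Run:
```python
from h import *
from rig import sense,eyes
import pickle
s=sense();print(s["eef_pos"],s["force"],s["joints"])
c=eyes.capture("wrist");pickle.dump(c,open("w3.pkl","wb"))
u,v=proj(c,[609,32,132]);print("hole exp",u,v,"foot",proj(c,s["eef_pos"]-[0,0,56]))
x,y=max(int(u)-100,0),max(int(v)-75,0);print(x,y)
cv2.imwrite("pics/w3.png",cv2.resize(c["color"][y:y+150,x:x+200],None,fx=4,fy=4,interpolation=cv2.INTER_CUBIC))
```

```text
[584.69588697  68.42147835 224.86172618] [ 0.75941851 -0.70634233 -0.30003837] [-8.19631854e-02  4.64778695e-01  1.31726373e+00 -9.85537461e-04
  1.35987778e+00  2.64528309e+00]
hole exp 309.39760467743 152.45235522355682 foot [318.80987819 218.91847119]
209 77
```

View pics/w3.png

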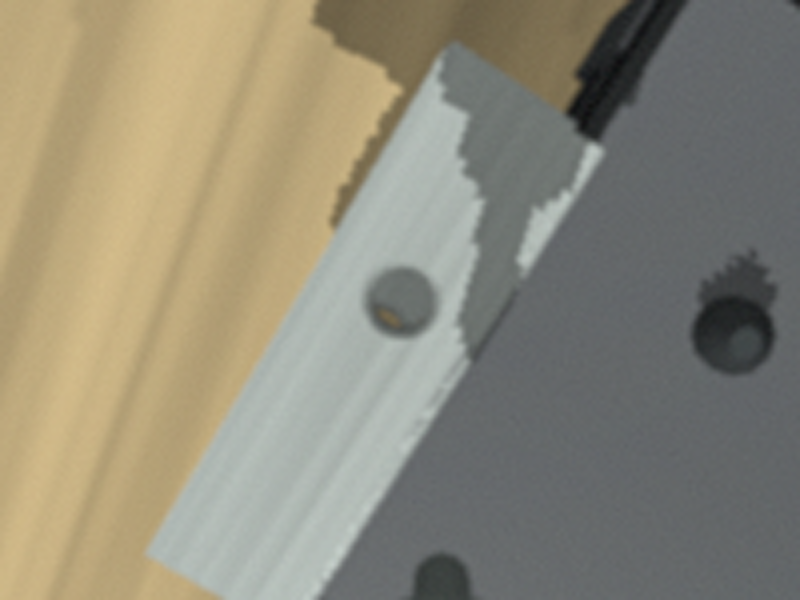

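Hole at wrist pixel (308.6,152.1), against (309.4,152.5) predicted, so it agrees to within 1 mm. Next I compute the moves.

Run:
```python
from h import *
from rig import sense
import pickle
s=sense();c=pickle.load(open("w3.pkl","rb"))
h=onz(c,308.6,152.1,132);print(h);print(delta(s,[(h[0]+609)/2,(h[1]+32.3)/2,196]))
print("wood seen at",onz(c,209+387/4-.4,77+315/4-.4,116),onz(c,209+387/4-.4,77+315/4-.4,108))
T=rot(s["ee_rot"]);print("tray y in tool",T.T@[.147,.989,0],"tray x",T.T@[.989,-.147,0])
```

```text
[609.69676035  31.99990461 132.        ]
[ -8.  -42.9  29.1]
wood seen at [610.91338111  37.66139101 116.        ] [610.83731182  38.76930153 108.        ]
tray y in tool [-0.53256927  0.84622643 -0.0008938 ] tray x [-8.46226777e-01 -5.32569471e-01  1.37906904e-05]
```

move_arm(
  rows=[
    [[-4,-22,12,0,-1],[-8,-43,20,0,-1],[-8,-43,29,0,-1],[-8,-43,29,0,-1],[-8,-43,29,0,-1]],
  ],
)

```text
time_s: 7.62
eef_pos: [609.3, 32.3, 196.3]
ee_rot: [0.0, -0.206, 0.979, -0.0]
force: [-0.1, -1.2, -1.1]
grip_width: 0.133
```

Run:
```python
from h import *
from rig import sense,eyes
s=sense();print(s["eef_pos"],s["force"],delta(s,[609.8,32.2,196]))
a=[]
for n in("scene","side"):
    c=eyes.capture(n);u,v=proj(c,[609,32,140]).astype(int);print(n,u-40,v-50)
    a.append(cv2.resize(c["color"][v-50:v+40,u-40:u+40],None,fx=5,fy=5,interpolation=cv2.INTER_CUBIC))
cv2.imwrite("pics/m.png",np.hstack(a))
```

```text
[609.32287476  32.34623857 196.34117807] [-0.09928252 -1.22749471 -1.13916493] [-0.4 -0.3  0.3]
scene 259 165
side 245 129
```

View pics/m.png

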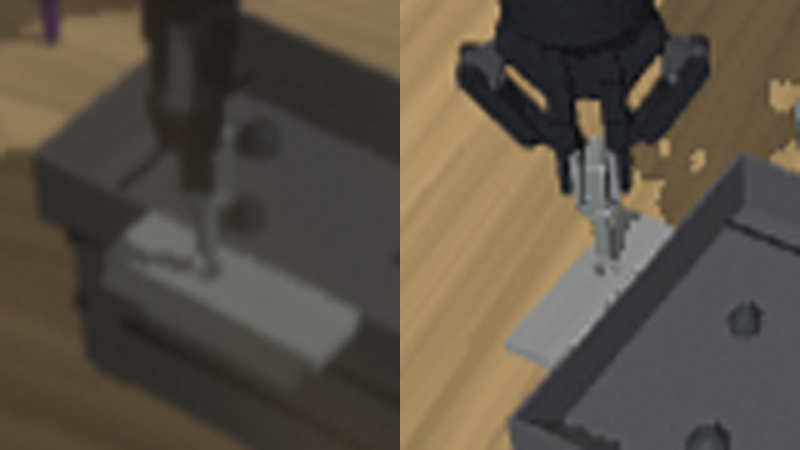

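Both views show the foot just above the hole. Descend slowly.

move_arm(
  rows=[
    [[-0.3,-0.3,2,0,-1],[-0.3,-0.3,4,0,-1],[-0.3,-0.3,5.5,0,-1],[-0.3,-0.3,7,0,-1],[-0.3,-0.3,8,0,-1],[-0.3,-0.3,9,0,-1],[-0.3,-0.3,9,0,-1]],
  ],
)

```text
time_s: 8.6
eef_pos: [609.8, 32.2, 187.5]
ee_rot: [0.0, -0.206, 0.979, -0.001]
force: [-0.3, 0.9, -0.6]
grip_width: 0.132
```

move_arm(
  rows=[
    [[0,0,1,0,-1],[0,0,2,0,-1],[0,0,3,0,-1],[0,0,4,0,-1],[0,0,4,0,-1]],
  ],
)

```text
time_s: 9.22
eef_pos: [609.7, 32.3, 183.4]
ee_rot: [0.0, -0.206, 0.979, -0.001]
force: [0.1, -0.4, -0.4]
grip_width: 0.135
```

move_arm(
  rows=[
    [[0,0,1,0,-1],[0,0,2,0,-1],[0,0,3,0,-1],[0,0,4,0,-1],[0,0,5,0,-1],[0,0,6,0,-1],[0,0,7,0,-1],[0,0,8,0,-1],[0,0,8,0,-1]],
  ],
)

```text
time_s: 10.35
eef_pos: [609.7, 32.2, 175.3]
ee_rot: [0.0, -0.206, 0.979, -0.0]
force: [0.0, 0.7, -0.8]
grip_width: 0.133
```

move_arm(
  rows=[
    [[0,0,0.5,0,-1],[0,0,1,0,-1],[0,0,1.5,0,-1],[0,0,2,0,-1],[0,0,2.5,0,-1],[0,0,3,0,-1],[0,0,3,0,-1]],
  ],
)

```text
time_s: 11.22
eef_pos: [609.7, 32.2, 172.3]
ee_rot: [0.0, -0.206, 0.979, -0.0]
force: [-0.4, 0.4, -1.4]
grip_width: 0.134
```

move_arm(
  rows=[
    [[0,0,0.5,0,-1],[0,0,1,0,-1],[0,0,1.5,0,-1],[0,0,1.5,0,-1]],
  ],
)

```text
time_s: 11.72
eef_pos: [609.9, 32.2, 171.8]
ee_rot: [0.001, -0.206, 0.979, -0.001]
force: [-1.8, 0.6, 7.4]
grip_width: 0.129
```

Foot is on the lower strip (7 N). Drag along tray +y with light pressure.

move_arm(
  rows=[
    [[-0.5,0.8,0.5,0,-1],[-1.1,1.7,0.5,0,-1],[-1.6,2.5,0.5,0,-1],[-2.1,3.4,0.5,0,-1],[-2.7,4.2,0.5,0,-1],[-3.2,5.1,0.5,0,-1]],
  ],
)

```text
time_s: 12.48
eef_pos: [610.9, 37.0, 171.8]
ee_rot: [0.001, -0.206, 0.979, -0.002]
force: [-2.5, -6.0, 5.5]
grip_width: 0.132
```

move_arm(
  rows=[
    [[-0.5,0.8,0.8,0,-1],[-1.1,1.7,0.8,0,-1],[-1.6,2.5,0.8,0,-1],[-2.1,3.4,0.8,0,-1]],
  ],
)

```text
time_s: 12.98
eef_pos: [611.5, 40.1, 171.3]
ee_rot: [0.001, -0.206, 0.979, -0.003]
force: [-0.5, -1.8, 2.2]
grip_width: 0.134
```

move_arm(
  rows=[
    [[0,0,0.7,0,-1],[-0.2,0.4,1.2,0,-1],[-0.5,0.8,1.5,0,-1],[-0.5,0.8,1.5,0,-1]],
  ],
)

```text
time_s: 13.48
eef_pos: [611.6, 41.1, 169.7]
ee_rot: [0.0, -0.206, 0.979, -0.003]
force: [-1.5, -2.3, 0.6]
grip_width: 0.137
```

It drops: z 169.7 with almost no vertical force. Go on down gently.

move_arm(
  rows=[
    [[-0.2,0.3,0.7,0,-1],[-0.4,0.6,1.4,0,-1],[-0.5,0.8,2,0,-1],[-0.5,0.8,2,0,-1]],
  ],
)

```text
time_s: 13.98
eef_pos: [611.7, 42.0, 167.4]
ee_rot: [0.0, -0.206, 0.979, -0.003]
force: [-0.4, -1.8, 1.0]
grip_width: 0.135
```

move_arm(
  rows=[
    [[0,0,1,0,-1],[0,0,2,0,-1],[0,0,3,0,-1],[0,0,4,0,-1],[0,0,5,0,-1],[0,0,5,0,-1]],
  ],
)

```text
time_s: 14.72
eef_pos: [611.7, 42.0, 162.3]
ee_rot: [0.0, -0.206, 0.979, -0.003]
force: [-0.9, -2.2, -0.3]
grip_width: 0.135
```

move_arm(
  rows=[
    [[0,0,1.5,0,-1],[0,0,3,0,-1],[0,0,4.5,0,-1],[0,0,6,0,-1],[0,0,7.5,0,-1],[0,0,9,0,-1],[0,0,10,0,-1],[0,0,10,0,-1]],
  ],
)

```text
time_s: 15.72
eef_pos: [611.7, 41.9, 152.1]
ee_rot: [0.0, -0.206, 0.979, -0.003]
force: [-0.2, -3.8, -1.7]
grip_width: 0.135
```

move_arm(
  rows=[
    [[0,0,0.7,0,-1],[0,0,1.4,0,-1],[0,0,2.1,0,-1],[0,0,2.8,0,-1],[0,0,3.4,0,-1],[0,0,4,0,-1],[0,0,4.3,0,-1],[0,0,4.3,0,-1]],
  ],
)

```text
time_s: 16.73
eef_pos: [611.7, 41.9, 148.0]
ee_rot: [0.0, -0.206, 0.979, -0.003]
force: [-1.8, -2.1, 3.6]
grip_width: 0.13
```

Collar seated (3.6 N at the predicted height). Release and back off upward.

move_arm(
  rows=[
    [[0,0,0,0,-0.6],[0,0,0,0,-0.4],[0,0,0,0,-0.2],[0,0,0,0,-0.2],[0,0,0,0,-0.2],[0,0,-5,0,-0.2],[0,0,-15,0,-0.2],[0,0,-35,0,-0.2],[0,0,-60,0,-0.2],[0,0,-80,0,-0.2],[0,0,-80,0,-0.2]],
  ],
)

```text
time_s: 18.1
eef_pos: [612.1, 42.3, 230.0]
ee_rot: [0.002, -0.206, 0.979, -0.003]
force: [0.8, 0.5, -0.9]
grip_width: 0.399
```

Run:
```python
from h import *
from rig import sense,eyes
s=sense();print(s["eef_pos"],s["force"],s["time_s"])
a=[]
for n,z in(("scene",80),("side",80)):
    c=eyes.capture(n);u,v=proj(c,[580,-30,100]).astype(int);x,y=u-70,v-60;print(n,x,y)
    print("top exp",(proj(c,[611.5,42,170])-[x,y])*[4,4],"collar",(proj(c,[611.5,42,134])-[x,y])*4)
    a.append(cv2.resize(c["color"][y:y+120,x:x+100+0*z],None,fx=4,fy=4,interpolation=cv2.INTER_CUBIC) if n=="side" else cv2.resize(c["color"][y:y+120,x+30:x+130],None,fx=4,fy=4,interpolation=cv2.INTER_CUBIC))
cv2.imwrite("pics/e.png",np.hstack(a))
```

```text
[612.13995334  42.25445253 229.95756086] [ 0.78151886  0.48025359 -0.85566773] 18.1
scene 213 152
top exp [356.58754714 223.51992567] collar [358.84443101 269.95450466]
side 234 117
top exp [194.44710032 228.80028924] collar [198.95621971 265.79464715]
```

View pics/e.png

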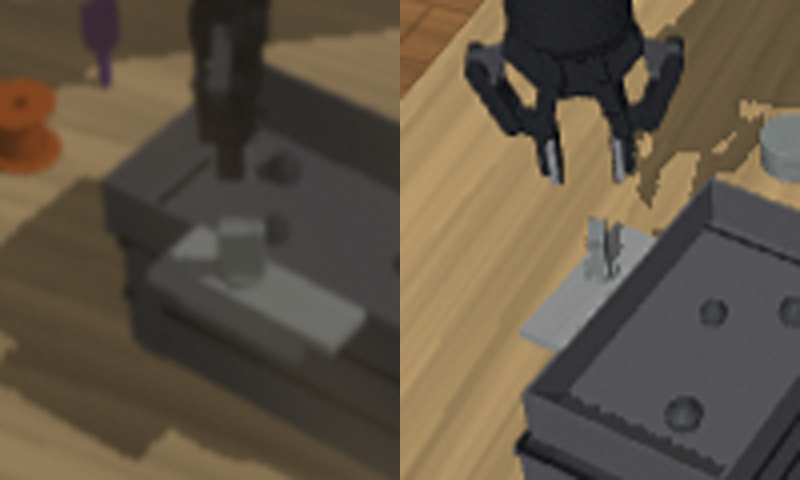

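The pin stands upright with its collar on the strip: top at crop (240,222) against 236,223 predicted, and collar at (240,275). The gripper is open and clear above. Handing in.

```bash
python3 -c "
from rig import ctrl,sense
print(sense()['dq'].round(3)); print(ctrl.finish_job())"
```

```text
[-0.001  0.012  0.013 -0.001 -0.001  0.001]
the job is handed in; nothing more can be done
None
```

The top tier is locked. The pin stands through both strips with its collar down on the upper one, and the job was handed in at about 18 s of the 72 s allowed; no verdict is reported.

**What I did:** I took the pin out of the spool, let its foot down through the upper hole onto the lower strip at about 7 N, and pushed the tier roughly 10 mm towards +y. The pin dropped when it met the hidden hole. I let it down until the collar met the strip at 3.6 N, then let go and backed off upward. The largest force I read at the end of any move while placing the pin was about 8.5 N; I did not read forces in between.

**Last checks:**
- **Seating:** the collar met the strip with the tool within 1 mm of the predicted 148 mm height.
- **Final pictures:** both views show the pin upright with its collar on the strip and the gripper clear above it. The tab top is within a few mm of where I predicted it.
- **Tier slide:** I did not measure it directly. That it is past 12 mm follows from the pin passing through the lower hole, since the holes only line up at 18 mm or more.
- **Tin, jar and float:** the arm never went near them. I did not re-measure where they stand.

No check failed. The one disagreement was in placing the pin at the start, where the wrist camera and the two fixed cameras differed by about 3.5 mm. I used the wrist reading, and the grip was good.

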